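Set up the recipe card and hold the spring clip open over its edge

TASK

Set up the recipe card: first take it by the wooden tab on its top, plug its foot fully home in the socket of the wooden base so that it stands straight, and let go. Then take the steel spring clip off the clip rail by its two wings, squeeze it open and bring it down, gaping, over the card's top edge on either side of the tab (its whole width over the card), so that the card's edge stands well between the open jaws without clip and card touching. Finish there still holding the clip squeezed open, ready for a shopping list to be slipped in, and leave the jars and other things about it where they are.

Things in the scene. Friction and masses are not known exactly. Their poses are not given: they have to be found in the camera images.
- card: Loose upright recipe card on a plug foot, ~90 g. Origin: centre of the plug's underside; z up, x = thickness. Wooden plug 26 (x) by 40 (y) mm, z 0-22 mm; collar 44x60 mm, z 22-30; white card 4 mm thick, 156 mm wide (y), z 30-110; wooden spine in its middle, 12 mm thick (x), 24 mm wide (y), rising past the card's edge as a grip tab at z 110-138. Same both ways round. Starts standing on its plug.
- base: Wooden socket base, fixed, 80 (x) by 120 (y) mm, 30 mm tall. Origin: centre of its underside. In mid-top a blind upright hole 29 (x) by 43 (y) mm, 25 mm deep, 3 mm chamfer. The plug goes in with the card's y along the base's y, either way round; fully home, the collar rests on the base and the card's origin is 8 mm above the base's origin.
- rail: Clip rail, fixed: wooden foot 70 (x) by 100 (y) mm, 18 mm tall, with an upright steel strip 4 mm thick (x), 80 mm wide (y), top edge 80 mm above the table. Origin: centre of the foot's underside. The clip starts astride the strip's top edge; lift it some 30 mm, open, to clear it.
- clip: Steel spring clip, 60 g, 40 mm wide: two halves hinged on a pivot. Frame of one half; origin mid-pivot, y along the pivot, z up as it starts (wings up, jaws down, y along the strip, pivot 103 mm above the table). Jaws reach 39 mm below the pivot. Flat wings, 34 mm wide, reach 47 mm above it, in a V: 47 mm over their outsides at the top, 33 mm at 20 mm above the pivot. Pinch them across y to open.
- jaw (a joint): Opening of the clip, rad: 0 as it starts (gripping 4 mm), 0.52 fully open: jaw tips 24 mm apart, wings parallel and 22 mm over their outsides, each half turned 0.26 rad about the pivot. A spring pulls it shut; pinching fully takes about 10 N at the wings and ends at a firm stop, so a grip of 20 to 30 N does no harm and holds it steady.
- jaw_tip_a (a point): Lower inner edge of the jaw pad of the clip's half that carries its frame, mid-width.
- jaw_tip_b (a point): Lower inner edge of the jaw pad of the clip's other half, mid-width.
- edge_left (a point): Point on the card's top edge 45 mm from the tab's middle along the card's +y: one of the two good places for the clip's mid-width (either will do; the card's edge is free from 12 to 78 mm from the middle).
- edge_right (a point): The like point on the card's top edge 45 mm along the card's -y.
- jar_9: Small glass spice jar, 47 mm across, 69 mm tall, loose bystander; origin under its centre.
- jar_5: Small glass spice jar, 47 mm across, 69 mm tall, loose bystander; origin under its centre.
- jar_8: Small glass spice jar, 41 mm across, 73 mm tall, loose bystander; origin under its centre.
- kitchen_timer: Wind-up kitchen timer, 63 mm across, 49 mm tall, loose bystander; origin under its centre.
- candle_1: Tea light, 38 mm across, 17 mm tall, loose bystander; origin under its centre.
- white_cap: White screw cap, 37 mm across, 16 mm tall, loose bystander; origin under its centre.
- measure_cup_1: Steel measuring cup with a flat handle, 68 by 136 mm, 33 mm tall, loose bystander; origin under its centre.
Mind the look-alikes: they are no part of the job. What is shaped like the card but orange is not meant.

How it is judged:
By the outcome, as a careful person would: the job done as asked, in the order asked, and still so for the second after the job is handed in, while the arm keeps its last pose, push and grip.
It also fails if it takes over 64 s, if anything falls off the work surface, if the arm or the gripper's body presses on something with over 40 N, if the wrist force passes 120 N, or if a joint passes its speed limit or range.

ROBOT

A 6-joint arm with a two-finger parallel gripper is mounted at the origin on a cart in front of the work surface, level with it; the furniture and walls round the work are solid. World frame = base frame: x ahead of the robot, y to its left, z up, the work surface at z = 0. Lengths are in mm, angles in rad, forces in N, time in s.
With the tool pointing down it reaches from about 400 to 825 mm from the base axis. Payload 7 kg.
Tool frame: the origin (TCP) lies at the very end of the fingers, on their centre line; the grasp point (between the pads) lies 19 mm behind it (grip_depth is the z of the grasp point in the tool frame, in mm); z points along the fingers, y is the line along which they close (so a half turn about z gives the same grasp; the last joint's range is limited). The gripper opens to 88 mm and grips with 3 to 60 N. Pads are 19 mm wide; open, the fingers measure 130 mm over their backs; the gripper's body (78 mm by 193 mm) begins 47 mm behind the grasp point.
Start: joints at [0.288, 0.359, 0.012, 0, -1.224, -0.288], TCP at [674.978, -0.019, 226.561] pointing down, gripper open.
Joint ranges: [-3.07, 3.07], [-1.43, 2.12], [-1.02, 1.25], [-3.03, 1.67], [-3.05, -0], [-3.03, 3.03]. Speed limits (rad/s): [2.39, 2.39, 3.01, 3.14, 3.14, 3.14].

INTERFACE

Orientations are given as a unit quaternion [w, x, y, z].
In Python, from rig import * gives the robot as it stands.
- The arm moves only by the tool drive_tool, never from a script. Its argument "increments" is a list that holds one entry, the list of rows, each a list of 7 numbers: the shift along the world's x, y, z in m, then the turn, a rotation vector about the world's x, y, z in degrees, then the opening, from 0 (shut) to 1 (fully open). A call has 1 to 10 rows; each row shifts and turns the commanded pose from where the row before left it; what a row does not reach is not made up. A row lasts 1/10 s, in which the tool goes at most 50 mm and 8.59 degrees, less where a joint would pass 70% of its speed; a pose out of reach is approached as far as the arm can. A call is refused whole if a number of a shift passes 0.05 or a number of a turn 8.59, either way. A call with a gripper value outside its range is refused whole. The fingers move at their own pace and stop on an object; "grip_force" is the grip in N (left out, the last holds). Time passes only in rows, so rows that do not move let the fingers close. It gives the time, the measured TCP pose, the force, the opening and the grip force at its end, in the units of the state.
- read_state(): the state, without advancing time (a new reading comes with each control period).
- camera(name): name is "scene" or "side" or "wrist"; returns (picture, depth): 420x560x3 uint8, red, green, blue; 420x560 float32, mm along the optical axis (not along the pixel's ray), 0 where there is no reading.
- calibration(name): a dict with "fx", "fy", "cx", "cy" (pixels), "D" ([k1, k2, p1, p2, k3] as OpenCV has them; the pictures are not rectified), "rvec" (rotation vector, rad) and "tvec" (3), from world to camera coordinates, as OpenCV has them. Camera axes: x right, y down, z forward; pixel columns grow to the right and rows downward; lengths in mm; the calibration is good to about 2 mm. A picture is of the moment at which its call begins: read the wrist's pose just before it. calibration takes no time and is no camera call; for the wrist camera it gives the pose at the moment of the call.
- sign_off(): hands the job in; it is judged then, once.
The state is a dict: "clock": time; "joints": joint angles; "qvel": joint speeds; "joint_efforts": joint torques, N m; "ee_pos": TCP position; "tcp_rot": TCP orientation; "contact_force": force on the tool from outside, world axes, zero at the start; "ft_torque": the same for the moment, N m; "finger_gap": finger opening in mm; "finger_force": force on a finger pad.
Only numpy, scipy, OpenCV 4.12 (cv2) and the standard library are available. Lean on these libraries where they do the work, as an engineer would, in place of code of your own. Each camera call takes 0.05 s, during which the arm holds its last target. There are 200 camera calls.

## Working session

There is one attempt and no reset: what is moved stays moved. The work goes in short steps, Python scripts to look and compute and a tool call to move; the robot and the scene stay as the last step left them, time stands still between calls to the robot, and variables do not carry over. Pictures are saved under pics/ and viewed, at most 13 in all, crops included, and the job is handed in when it is done.

Besides the shell and the picture viewer there is one more tool, called after "Call:" as a command line: name --argument value ..., lists and objects as JSON in quotes. drive_tool: Moves the arm, as the interface text tells. Its arguments: {"type":"object","properties":{"increments":{"type":"array","items":{"type":"array","items":{"type":"array","items":{"type":"number"}}}},"grip_force":{"type":"number"}},"required":["increments"]}

```bash
mkdir -p pics
cat > h.py <<'E'
from rig import *
import numpy as np, cv2
from scipy.spatial.transform import Rotation as R
def snap(n):
    c=calibration(n); p,d=camera(n); return p,d,c
def cloud(d,c):
    h,w=d.shape
    u,v=np.meshgrid(np.arange(w),np.arange(h))
    K=np.array([[c['fx'],0,c['cx']],[0,c['fy'],c['cy']],[0,0,1.]])
    n=cv2.undistortPoints(np.stack([u,v],-1).reshape(-1,1,2).astype(np.float64),K,np.array(c['D'],float)).reshape(h,w,2)
    P=np.concatenate([n*d[...,None],d[...,None]],-1)
    Rm=cv2.Rodrigues(np.array(c['rvec'],float))[0]
    W=(P-np.array(c['tvec']).reshape(3))@Rm
    W[d<=0]=np.nan
    return W
E
python3 - <<'E'
from h import *
ims=[]
for n in ("scene","side"):
    p,d,c=snap(n); np.savez(f"pics/{n}0.npz",p=p,W=cloud(d,c)); cv2.imwrite(f"pics/{n}0.png",cv2.resize(p[...,::-1],(800,600)))
s=read_state(); print(s)
E
```

```text
{'clock': 0.1, 'joints': array([ 2.88114281e-01,  3.59345459e-01,  1.11718601e-02, -3.14964447e-04,
       -1.22408561e+00, -2.88104893e-01]), 'qvel': array([ 0.00111001, -0.00265423,  0.00162197,  0.00046232, -0.00080532,
        0.00044947]), 'joint_efforts': array([-1.42273191e-03, -5.84165347e+01,  2.93752134e+01,  7.01551259e+00,
        1.01412315e-02, -6.66964229e-05]), 'ee_pos': array([ 6.74577003e+02, -1.09509812e-02,  2.25704986e+02]), 'tcp_rot': array([-5.72212969e-04, -7.07071986e-01,  7.07141180e-01,  4.79068157e-04]), 'contact_force': array([ 0.09267182,  0.70655817, -0.0994912 ]), 'ft_torque': array([ 0.01026312, -0.01534114,  0.00195423]), 'finger_force': 0.0, 'finger_gap': 87.69724763409344}
```

View pics/scene0.png

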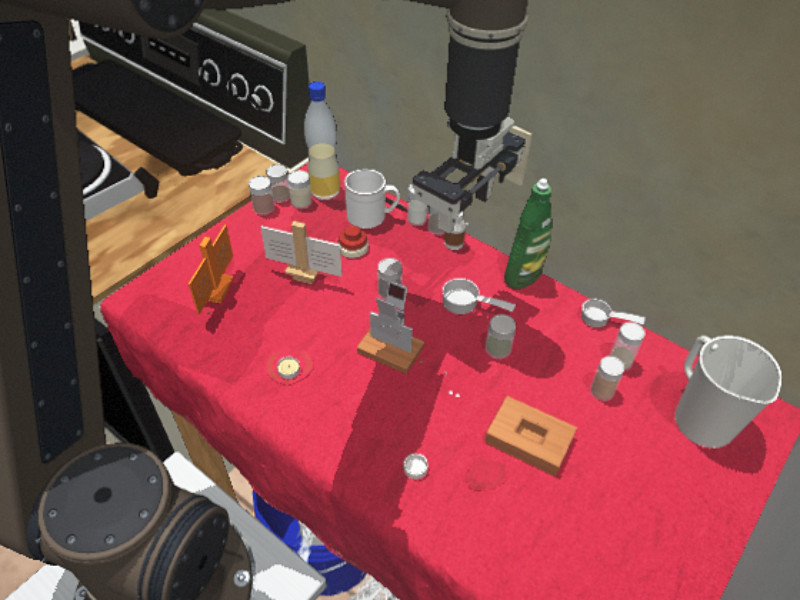

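View pics/side0.png

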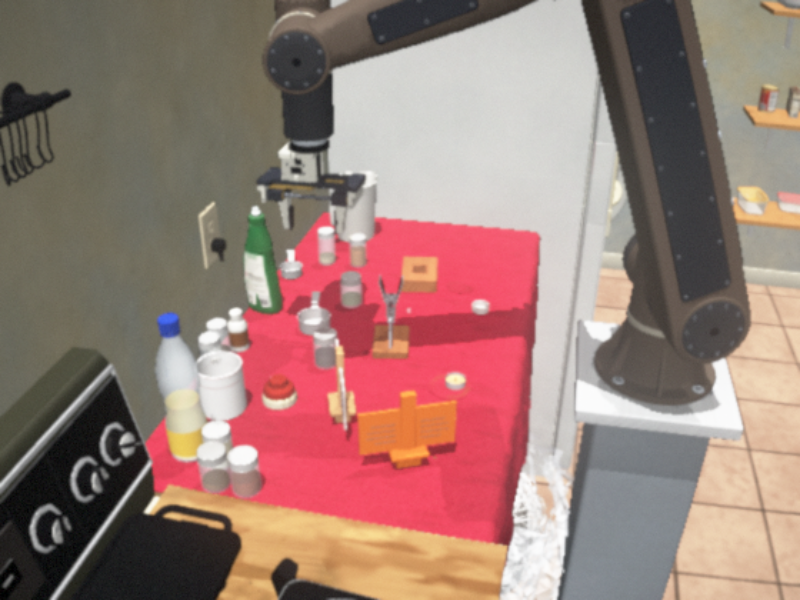

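The scene picture shows the white card at (302,252) with its orange look-alike at (212,268). The rail with the clip is at (390,330), and the base with its hole is at (531,435). In the side picture the white card is at (342,385), the orange one at (408,430), the clip at (390,295) and the base at (420,272). The white card fits the description; next I'll measure and confirm it in a crop.

Run:
```python
from h import *
def rect(P):
    (c,s,a)=cv2.minAreaRect(P[:,:2].astype(np.float32)); return np.round(c,1),np.round(s,1),round(a,1)
S=np.load("pics/scene0.npz");T=np.load("pics/side0.npz")
def at(D,u,v):
    u=int(u*.7);v=int(v*.7); return np.round(D['W'][v,u],0)
for n,u,v in [("card tab",300,230),("cardplug",300,275),("clip",385,290),("railfoot",375,352),("base",505,430),("orange",212,260),("jar",500,335),("timer",352,240),("cup",458,292),("candle",288,368),("cap",416,466)]: print(n,at(S,u,v))
W=np.concatenate([S['W'].reshape(-1,3),T['W'].reshape(-1,3)]);W=W[~np.isnan(W).any(1)]
src=np.concatenate([np.zeros(S['W'].size//3)[~np.isnan(S['W'].reshape(-1,3)).any(1)],np.ones(T['W'].size//3)[~np.isnan(T['W'].reshape(-1,3)).any(1)]])
# top-view height map, 2mm/pixel
x0,x1,y0,y1=350,950,-450,450
m=(W[:,0]>x0)&(W[:,0]<x1)&(W[:,1]>y0)&(W[:,1]<y1)&(W[:,2]>6)&(W[:,2]<180)
P=W[m];im=np.zeros((600//2,900//2),np.float32)
i=((x1-P[:,0])/2).astype(int);j=((y1-P[:,1])/2).astype(int);np.maximum.at(im,(i.clip(0,299),j.clip(0,449)),P[:,2])
k=cv2.morphologyEx((im>0).astype(np.uint8),cv2.MORPH_CLOSE,np.ones((4,4)))
n,l,st,ce=cv2.connectedComponentsWithStats(k)
for a in range(1,n):
    if st[a,4]<40: continue
    s=l[i.clip(0,299),j.clip(0,449)]==a; Q=P[s]
    print(a,len(Q),"zmax",round(Q[:,2].max()),*rect(Q),"bbox",np.round(Q.min(0)),np.round(Q.max(0)))
col=cv2.applyColorMap((im/180*255).astype(np.uint8),cv2.COLORMAP_JET);col[im==0]=0
a=cv2.resize(S['p'][130:230,150:320,::-1],(680,400),interpolation=cv2.INTER_CUBIC)
cv2.imwrite("pics/crop1.png",a); cv2.imwrite("pics/map.png",cv2.resize(col,(800,534),interpolation=cv2.INTER_NEAREST))
```

```text
card tab [543. 255. 133.]
cardplug [531. 256.  30.]
clip [601. 108.  29.]
railfoot [486.  36.  17.]
base [ 486. -229.   34.]
orange [414. 353.  95.]
jar [ 619. -129.   66.]
timer [659. 240.  36.]
cup [701.  12.   8.]
candle [369. 133.  10.]
cap [ 364. -150.    2.]
1 16288 zmax 180 [869.2  -0. ] [ 33.5 900. ] 0.0 bbox [ 852. -450.    6.] [886. 450. 180.]
2 2330 zmax 180 [817.5 -58.2] [60.3 84. ] 73.1 bbox [775. -91.   6.] [862. -26. 180.]
3 473 zmax 32 [ 815.8 -245.4] [ 54.8 113. ] 6.4 bbox [ 785. -299.    6.] [ 849. -189.   32.]
6 1312 zmax 90 [818.1 151.6] [150.3  51. ] 85.4 bbox [788.  77.   6.] [843. 226.  90.]
26 2288 zmax 100 [767.4 289.3] [ 90.7 100.6] 67.7 bbox [715. 230.   6.] [803. 338. 100.]
32 3107 zmax 180 [737.  415.5] [ 74.2 114.5] 85.8 bbox [680. 377.   6.] [796. 450. 180.]
41 1889 zmax 160 [ 722.3 -420.2] [ 59.5 109.3] 90.0 bbox [ 668. -450.    6.] [ 777. -390.  160.]
46 767 zmax 90 [ 750.3 -299.4] [49.  42.7] 72.3 bbox [ 726. -324.    6.] [ 772. -275.   90.]
77 704 zmax 38 [686.2 -34.3] [ 68.  138.4] 0.1 bbox [ 652. -103.    6.] [720.  35.  38.]
88 791 zmax 53 [668.3
[... 180 characters left out ...]
6 -118.5] [52.1 45.7] 68.4 bbox [ 613. -145.    6.] [660. -93.  74.]
119 703 zmax 75 [623.1 116.3] [52.4 45.7] 61.7 bbox [599.  90.   6.] [645. 144.  75.]
174 1865 zmax 142 [545.  265.4] [ 52.1 159.7] 16.9 bbox [517. 191.   6.] [578. 342. 142.]
181 2375 zmax 37 [ 513.8 -260. ] [ 83.1 129.3] 9.1 bbox [ 465. -328.    6.] [ 562. -192.   37.]
183 2301 zmax 154 [513.9  26.8] [ 72.3 105.6] 10.8 bbox [473. -30.   6.] [557.  84. 154.]
216 3166 zmax 142 [416.6 361. ] [149.5  45. ] 25.5 bbox [350. 327.   6.] [484. 396. 142.]
289 305 zmax 20 [372.  132.1] [41.3 39.8] 68.4 bbox [350. 110.   6.] [391. 156.  20.]
300 121 zmax 20 [ 364.8 -152.7] [37.6 27.9] 88.1 bbox [ 350. -172.    6.] [ 379. -134.   20.]
```

View pics/crop1.png

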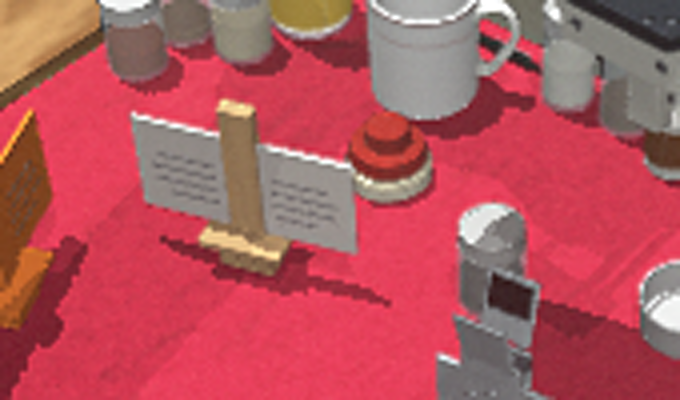

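View pics/map.png

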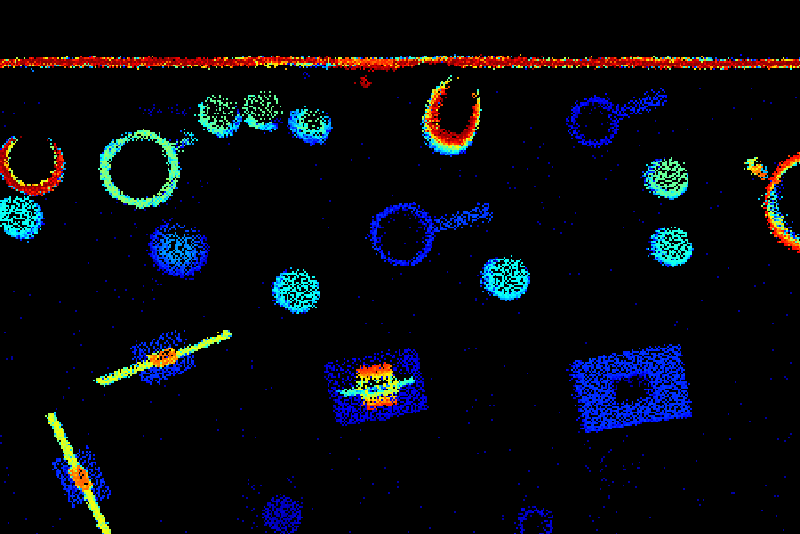

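The crop shows the white card with its wooden tab at crop (237,110), and part of the orange look-alike at the left edge (30,200). The white one is meant. In the top-view map the card is at (163,357), the rail with clip at (376,385) and the base at (631,388), all turned by about 10–20°.

```bash
cat >> h.py <<'E'
def line(P):
    vx,vy,a,b=cv2.fitLine(P[:,:2].astype(np.float32),cv2.DIST_HUBER,0,.01,.01).ravel()
    if vy<0: vx,vy=-vx,-vy
    return np.round([a,b],1),round(float(np.degrees(np.arctan2(-vx,vy))),1)
def box(W,c,r,z0,z1):
    P=W.reshape(-1,3);P=P[~np.isnan(P).any(1)]
    return P[(np.hypot(P[:,0]-c[0],P[:,1]-c[1])<r)&(P[:,2]>z0)&(P[:,2]<z1)]
E
python3 - <<'E'
from h import *
for n in("scene","side"):
    W=np.load(f"pics/{n}0.npz")['W']
    print(n)
    P=box(W,(545,265),95,50,108);print("card",len(P),*line(P))
    t=box(W,(545,265),40,116,145);print("tab",len(t),np.round(t.mean(0),1),np.round(t.min(0)),np.round(t.max(0)))
    P=box(W,(514,27),60,25,68);print("strip",len(P),*line(P))
    P=box(W,(514,27),60,85,160);print("clip",len(P),np.round(P.mean(0),1),P.min(0).round(),P.max(0).round())
    P=box(W,(514,-260),85,24,36);print("base",len(P),cv2.minAreaRect(P[:,:2].astype(np.float32)))
p,d,c=snap("wrist"); print(c, np.round(-cv2.Rodrigues(np.array(c['rvec']))[0].T@np.array(c['tvec']),1), np.round(cv2.Rodrigues(np.array(c['rvec']))[0],2))
E
```

```text
scene
card 842 [547.5 263. ] 20.7
tab 91 [546.3 262.5 130.3] [539. 251. 116.] [559. 277. 142.]
strip 298 [514.9  23.8] 10.8
clip 449 [518.1  22.8 122.5] [491.   2.  85.] [542.  45. 152.]
base 1537 ((514.8731689453125, -261.12689208984375), (84.64252471923828, 120.79920959472656), 9.363825798034668)
side
card 121 [538.1 305.9] 22.7
tab 76 [548.8 272.7 131. ] [542. 253. 116.] [560. 282. 142.]
strip 30 [511.9  59. ] 9.0
clip 170 [517.8  32.1 121.6] [493.   6.  86.] [542.  49. 154.]
base 404 ((516.2879638671875, -258.2757568359375), (79.55157470703125, 131.0282440185547), 9.976415634155273)
{'fx': 290.42033307589236, 'fy': 290.42033307589236, 'cx': 281.5075263204976, 'cy': 208.01421083354919, 'D': array([-0.05669918,  0.        ,  0.        ,  0.        ,  0.        ]), 'rvec': array([0.0036953 , 3.10222087, 0.48254286]), 'tvec': array([674.14399885, -38.57149744, 391.19701384])} [674.9 -83.4 382.8] [[-1.    0.    0.  ]
 [ 0.    0.95  0.3 ]
 [-0.    0.3  -0.95]]
```

Call:
drive_tool --increments '[[[-0.02, -0.0325, 0, 0, 0, 1.2, 1], [-0.02, -0.0325, 0, 0, 0, 1.2, 1], [-0.02, -0.0325, 0, 0, 0, 1.2, 1], [-0.02, -0.0325, 0, 0, 0, 1.2, 1], [-0.02, -0.0325, 0, 0, 0, 1.2, 1], [-0.02, -0.0325, 0, 0, 0, 1.2, 1], [-0.02, -0.0325, 0, 0, 0, 1.2, 1], [-0.02, -0.0325, 0, 0, 0, 1.2, 1], [0, 0, 0, 0, 0, 0, 1], [0, 0, 0, 0, 0, 0, 1]]]'

```text
clock: 1.15
ee_pos: [514.4, -260.7, 226.5]
tcp_rot: [-0.0, 0.763, -0.646, -0.0]
contact_force: [0.6, 0.4, 0.0]
finger_gap: 87.6
finger_force: 0.0
```

Run:
```python
from h import *
s=read_state();print(s['ee_pos'],s['tcp_rot'],s['clock'])
p,d,c=snap("wrist");W=cloud(d,c);np.savez("pics/wbase.npz",p=p,W=W)
cv2.imwrite("pics/wbase.png",p[...,::-1])
P=box(W,(515,-260),85,24,36);print(len(P),np.median(P[:,2]),cv2.minAreaRect(P[:,:2].astype(np.float32)))
H=box(W,(515,-260),40,-5,20);print("hole",len(H),H.min(0),H.max(0),np.median(H[:,2]),cv2.minAreaRect(H[:,:2].astype(np.float32)))
```

```text
[ 514.43674594 -260.70605952  226.51581291] [-3.24790286e-05  7.63119386e-01 -6.46257533e-01 -5.75108891e-05] 1.15
5262 29.092900328041704 ((515.6082763671875, -261.1700439453125), (80.48548126220703, 119.63677215576172), 9.32065486907959)
hole 708 [ 498.1847136  -280.11489156    2.05030526] [ 533.16313821 -237.33920629   19.98722987] 4.290318576646047 ((515.6305541992188, -259.5867614746094), (28.49087905883789, 41.554290771484375), 9.938248634338379)
```

View pics/wbase.png

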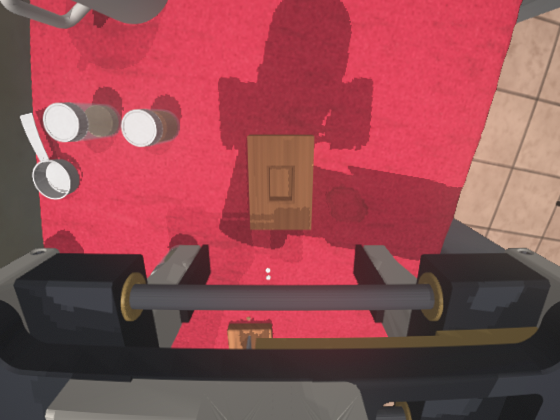

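The wrist picture shows the base at (280,182) with its hole at (280,182), clear of everything. The rail is at (250,335).

Call:
drive_tool --increments '[[[0.003, 0.048, 0, 0, 0, 1.1, 1], [0.003, 0.048, 0, 0, 0, 1.1, 1], [0.003, 0.048, 0, 0, 0, 1.1, 1], [0.003, 0.048, 0, 0, 0, 1.1, 1], [0.003, 0.048, 0, 0, 0, 1.1, 1], [0.003, 0.048, 0, 0, 0, 1.1, 1], [0.003, 0.048, 0, 0, 0, 1.1, 1], [0.003, 0.048, 0, 0, 0, 1.1, 1], [0.003, 0.048, 0, 0, 0, 1.1, 1], [0.003, 0.048, 0, 0, 0, 1.1, 1]]]'

```text
clock: 2.2
ee_pos: [544.4, 223.5, 226.6]
tcp_rot: [-0.0, 0.823, -0.568, 0.0]
contact_force: [1.0, 0.2, 0.1]
finger_gap: 87.5
finger_force: 0.0
```

Call:
drive_tool --increments '[[[0.002, 0.047, 0, 0, 0, 0, 1], [0, 0, 0, 0, 0, 0, 1], [0, 0, 0, 0, 0, 0, 1], [0, 0, 0, 0, 0, 0, 1]]]'

```text
clock: 2.6
ee_pos: [546.5, 267.3, 226.3]
tcp_rot: [0.0, 0.822, -0.569, -0.0]
contact_force: [0.2, 0.7, 0.1]
finger_gap: 87.6
finger_force: 0.0
```

Run:
```python
from h import *
s=read_state();print(s['ee_pos'],s['tcp_rot'],s['clock'])
p,d,c=snap("wrist");W=cloud(d,c);np.savez("pics/wcard.npz",p=p,W=W)
cv2.imwrite("pics/wcard.png",p[...,::-1])
P=box(W,(546,266),95,104,114);print(len(P),*line(P),cv2.minAreaRect(P[:,:2].astype(np.float32)))
P=box(W,(546,266),40,130,145);print(len(P),P.mean(0),cv2.minAreaRect(P[:,:2].astype(np.float32)))
P=box(W,(546,266),40,20,34);print(len(P),P.mean(0),cv2.minAreaRect(P[:,:2].astype(np.float32)))
```

```text
[546.51481327 267.28584001 226.29551579] [ 3.14809683e-04  8.22410966e-01 -5.68893750e-01 -7.16369203e-05] 2.6
566 [553.3 254.8] 20.6 ((550.166259765625, 264.97821044921875), (11.712843894958496, 154.35195922851562), 17.957801818847656)
345 [549.69170294 264.4472396  136.68339688] ((549.4080200195312, 265.2889404296875), (10.878288269042969, 24.326305389404297), 20.630573272705078)
1226 [550.26340981 262.1140171   29.01339053] ((549.2539672851562, 265.7544250488281), (43.86423873901367, 60.576873779296875), 21.45088768005371)
```

View pics/wcard.png

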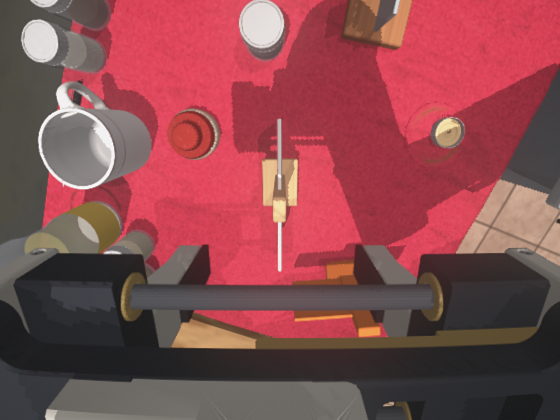

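The picture shows the card as a line at (280,195) with its tab at (280,210). Its yaw already matches the tool, and the orange one is off to the side at (345,290).

Call:
drive_tool --increments '[[[0.003, -0.002, -0.01, 0, 0, 0.1, 1], [0, 0, -0.03, 0, 0, 0, 0.6], [0, 0, -0.03, 0, 0, 0, 0.6], [0, 0, -0.025, 0, 0, 0, 0.6], [0, 0, -0.015, 0, 0, 0, 0.6], [0, 0, -0.01, 0, 0, 0, 0.6], [0, 0, 0, 0, 0, 0, 0.6], [0, 0, 0, 0, 0, 0, 0.1], [0, 0, 0, 0, 0, 0, 0], [0, 0, 0, 0, 0, 0, 0]]]' --grip_force 25

```text
clock: 3.65
ee_pos: [550.4, 265.3, 107.5]
tcp_rot: [-0.001, 0.823, -0.569, 0.0]
contact_force: [-0.3, 0.2, 0.3]
finger_gap: 33.9
finger_force: 0.0
```

Call:
drive_tool --increments '[[[0, 0, 0, 0, 0, 0, 0], [0, 0, 0, 0, 0, 0, 0], [0, 0, 0.01, 0, 0, 0, 0], [0, 0, 0.02, 0, 0, 0, 0], [0, 0, 0.04, 0, 0, 0, 0], [0, 0, 0.05, 0, 0, 0, 0], [0, 0, 0.03, 0, 0, 0, 0], [0, 0, 0, 0, 0, 0, 0], [0, 0, 0, 0, 0, 0, 0]]]'

```text
clock: 4.55
ee_pos: [549.9, 265.2, 257.7]
tcp_rot: [-0.001, 0.823, -0.569, -0.0]
contact_force: [0.2, -0.0, -2.8]
finger_gap: 12.0
finger_force: 25.0
```

```bash
cat >> h.py <<'E'
def tool(W):
    s=read_state();q=s['tcp_rot'];r=R.from_quat([q[1],q[2],q[3],q[0]])
    return (W-s['ee_pos'])@r.as_matrix()
E
python3 - <<'E'
from h import *
s=read_state();print(s['ee_pos'],s['contact_force'])
p,d,c=snap("wrist");W=cloud(d,c);T=tool(W);np.savez("pics/whold.npz",p=p,W=W,T=T)
P=box(T,(0,0),95,-12,90)
e=P[(P[:,2]>-8)&(P[:,2]<8)&(abs(P[:,0])>14)];print("edge",len(e),np.median(e[:,2]),e.min(0),e.max(0))
col=P[(P[:,2]>60)&(P[:,2]<84)&(np.hypot(P[:,0],P[:,1])<45)];print("collar",len(col),col.mean(0),np.median(col[:,2]),cv2.minAreaRect(col[:,:2].astype(np.float32)))
w=P[(P[:,2]>5)&(P[:,2]<70)&(abs(P[:,0])>16)];print("face",len(w),np.polyfit(w[:,2],w[:,1],1),np.polyfit(w[:,0],w[:,1],1),w.min(0),w.max(0))
cv2.imwrite("pics/whold.png",p[...,::-1])
# same before grasp (collar center) for reference
E
```

```text
[549.89189267 265.15254522 257.72298662] [ 0.21844241 -0.03728964 -2.83047276]
edge 931 2.571495212572433 [-61.5211213   -2.32218182   0.61021719] [77.30651229  1.67495206  7.66902188]
collar 2259 [ 3.77778162 -0.7330032  82.08493543] 82.40175384025346 ((-0.04161262512207031, -0.6453189849853516), (58.40657424926758, 43.796165466308594), 0.15632539987564087)
face 27 [-0.01698669 -0.78019935] [ 0.05873221 -4.94565781] [35.06899498 -2.72665323  7.61536286] [77.30651229  1.28075298 56.31532182]
```

View pics/whold.png

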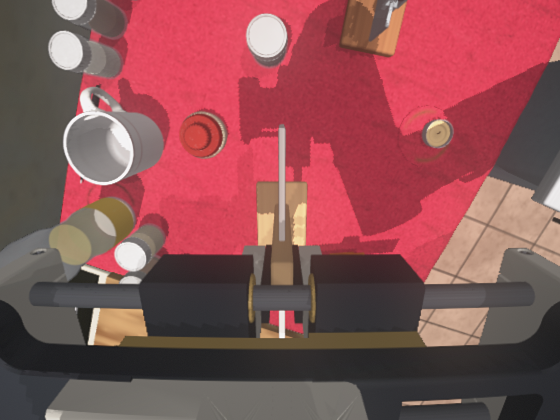

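The picture shows the card held straight between the fingers at (282,260), with the collar centred. It slid about 5 mm down in the grip. I'll carry it high over the clip to the base.

Call:
drive_tool --increments '[[[0, 0, 0.025, 0, 0, 0, 0], [0, -0.01, 0.025, 0, 0, 0, 0], [-0.003, -0.03, 0, 0, 0, -1, 0], [-0.003, -0.045, 0, 0, 0, -1, 0], [-0.003, -0.045, 0, 0, 0, -1, 0], [-0.003, -0.045, 0, 0, 0, -1, 0], [-0.003, -0.045, 0, 0, 0, -1, 0], [-0.003, -0.045, 0, 0, 0, -1, 0], [-0.003, -0.045, 0, 0, 0, -1, 0], [-0.003, -0.045, 0, 0, 0, -1, 0]]]'

```text
clock: 5.6
ee_pos: [524.8, -91.7, 305.2]
tcp_rot: [0.001, 0.781, -0.625, -0.001]
contact_force: [1.0, -0.2, -1.4]
finger_gap: 12.0
finger_force: 25.0
```

Call:
drive_tool --increments '[[[-0.003, -0.045, 0, 0, 0, -1, 0], [-0.003, -0.045, 0, 0, 0, -1, 0], [-0.003, -0.045, 0, 0, 0, -1, 0], [-0.002, -0.026, 0, 0, 0, -0.3, 0], [0, -0.01, 0, 0, 0, 0, 0], [0, 0, 0, 0, 0, 0, 0], [0, 0, -0.03, 0, 0, 0, 0], [0, 0, -0.04, 0, 0, 0, 0], [0, 0, -0.03, 0, 0, 0, 0], [0, 0, 0, 0, 0, 0, 0]]]'

```text
clock: 6.6
ee_pos: [512.3, -258.8, 201.8]
tcp_rot: [0.002, 0.763, -0.647, -0.004]
contact_force: [-0.7, 1.8, -1.5]
finger_gap: 11.7
finger_force: 25.0
```

Call:
drive_tool --increments '[[[0, 0, 0, 0, 0, 0, 0], [0, 0, 0, 0, 0, 0, 0]]]'

```text
clock: 6.8
ee_pos: [516.3, -260.9, 208.6]
tcp_rot: [-0.0, 0.763, -0.646, 0.001]
contact_force: [0.4, -0.6, 0.1]
finger_gap: 11.5
finger_force: 25.0
```

Run:
```python
from h import *
s=read_state();print(s['ee_pos'],s['tcp_rot'],s['contact_force'])
p,d,c=snap("wrist");W=cloud(d,c);T=tool(W);np.savez("pics/wfit.npz",p=p,W=W,T=T)
P=box(T,(0,0),95,-12,140)
e=P[(P[:,2]>-8)&(P[:,2]<12)&(abs(P[:,0])>14)];print("edge",len(e),np.median(e[:,2]),e.min(0),e.max(0))
i=e[:,0]>20;print("tilt",np.polyfit(e[i,0],e[i,2],1))
col=P[(P[:,2]>72)&(P[:,2]<92)&(np.hypot(P[:,0],P[:,1])<45)];print("collar",len(col),np.median(col[:,2]),cv2.minAreaRect(col[:,:2].astype(np.float32)))
print([ (np.round(np.polyfit(col[:,k],col[:,2],1),3)) for k in (0,1)])
cw=box(W,(515,-260),90,24,36);print("base",len(cw),cv2.minAreaRect(cw[:,:2].astype(np.float32)),cw.min(0),cw.max(0))
cv2.imwrite("pics/wfit.png",p[...,::-1])
```

```text
[ 516.28742414 -260.85889955  208.62849799] [-4.72107527e-04  7.63042519e-01 -6.46346729e-01  1.34029848e-03] [ 0.44430165 -0.61540008  0.05517173]
edge 934 3.949279500113998 [-61.24682578  -1.96706818   1.82317736] [77.37765603  2.04872263 11.38334269]
tilt [0.01201791 3.41222004]
collar 2307 83.81751749737671 ((0.04015922546386719, -0.043796539306640625), (58.62907791137695, 44.120452880859375), 0.22325702011585236)
[array([2.0000e-03, 8.3808e+01]), array([-0.   , 83.817])]
base 3379 ((515.9993286132812, -262.0697937011719), (80.36356353759766, 118.74695587158203), 9.294441223144531) [ 466.964381   -326.6804279    24.06747051] [ 565.07016325 -197.53759684   31.3064118 ]
```

View pics/wfit.png

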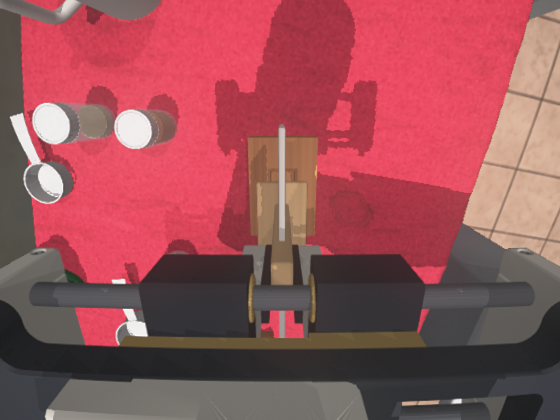

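Well aligned: within 0.5 mm of the base centre. The picture shows the card over the base and the hole just ahead at (282,175). Now the insertion.

Call:
drive_tool --increments '[[[-0.0005, -0.0005, -0.01, 0, 0, 0, 0], [0, 0, -0.015, 0, 0, 0, 0], [0, 0, -0.015, 0, 0, 0, 0], [0, 0, -0.01, 0, 0, 0, 0], [0, 0, -0.008, 0, 0, 0, 0], [0, 0, -0.005, 0, 0, 0, 0], [0, 0, -0.005, 0, 0, 0, 0], [0, 0, -0.005, 0, 0, 0, 0], [0, 0, -0.004, 0, 0, 0, 0]]]' --grip_force 45

```text
clock: 7.75
ee_pos: [514.6, -261.5, 129.4]
tcp_rot: [-0.0, 0.763, -0.647, 0.0]
contact_force: [0.7, 0.5, -0.9]
finger_gap: 11.6
finger_force: 45.0
```

Call:
drive_tool --increments '[[[0.0005, 0, -0.003, 0, 0, 0, 0], [0, 0, -0.003, 0, 0, 0, 0], [0, 0, -0.002, 0, 0, 0, 0], [0, 0, -0.001, 0, 0, 0, 0], [0, 0, 0, 0, 0, 0, 0]]]'

```text
clock: 8.25
ee_pos: [515.1, -261.6, 120.8]
tcp_rot: [-0.0, 0.763, -0.647, 0.0]
contact_force: [-0.6, -0.1, 0.6]
finger_gap: 11.9
finger_force: 45.0
```

Call:
drive_tool --increments '[[[0, 0, -0.001, 0, 0, 0, 0], [0, 0, -0.001, 0, 0, 0, 0], [0, 0, 0, 0, 0, 0, 0]]]'

```text
clock: 8.55
ee_pos: [515.4, -261.7, 120.7]
tcp_rot: [-0.0, 0.763, -0.647, 0.001]
contact_force: [-3.7, 4.6, 15.7]
finger_gap: 11.8
finger_force: 45.0
```

Run:
```python
from h import *
s=read_state();print(s['ee_pos'],s['contact_force'],s['ft_torque'])
p,d,c=snap("wrist");W=cloud(d,c)
a=box(W,(515,-261),32,32,45);b=box(W,(515,-261),85,24,33)
b=b[np.hypot(b[:,0]-515,b[:,1]+261)>42]
print("collar",len(a),np.median(a[:,2]),"base",np.median(b[:,2]))
e=box(W,(515,-261),80,112,132);print("edge",np.median(e[:,2]))
```

```text
[ 515.40374011 -261.66766899  120.7193766 ] [-3.70586284  4.57396002 15.69398123] [ 1.54849469  1.92268801 -0.07090563]
collar 2175 37.02422961676284 base 28.983118496795527
edge 117.39716161682495
```

Seated: 15.7 N push, and the collar top is 8 mm above the base top. Release and go to the clip.

Call:
drive_tool --increments '[[[0, 0, 0.0015, 0, 0, 0, 0.5], [0, 0, 0, 0, 0, 0, 0.5], [0, 0, 0, 0, 0, 0, 0.5], [0, 0, 0, 0, 0, 0, 0.5], [0, 0, 0.015, 0, 0, 0, 0.7], [0, 0, 0.04, 0, 0, 0, 0.9], [0, 0, 0.05, 0, 0, 0, 1], [0, 0.02, 0.02, 0, 0, 0, 1], [0, 0.045, 0, 0, 0, 0.3, 1], [0, 0.045, 0, 0, 0, 0.3, 1]]]'

```text
clock: 9.6
ee_pos: [515.1, -150.8, 245.7]
tcp_rot: [-0.001, 0.765, -0.644, 0.0]
contact_force: [1.2, -0.2, -0.1]
finger_gap: 85.3
finger_force: 0.0
```

Call:
drive_tool --increments '[[[0, 0.045, 0, 0, 0, 0.3, 1], [0, 0.045, 0, 0, 0, 0.3, 1], [0, 0.045, 0, 0, 0, 0.2, 1], [0.002, 0.035, 0, 0, 0, 0, 1], [0, 0.007, 0, 0, 0, 0, 1], [0, 0, 0, 0, 0, 0, 1], [0, 0, 0, 0, 0, 0, 1]]]'

```text
clock: 10.3
ee_pos: [516.8, 25.0, 244.9]
tcp_rot: [0.0, 0.771, -0.637, -0.0]
contact_force: [0.3, 0.3, 0.4]
finger_gap: 88.0
finger_force: 0.0
```

Run:
```python
from h import *
s=read_state();print(s['ee_pos'],s['tcp_rot'],s['clock'])
p,d,c=snap("wrist");W=cloud(d,c);np.savez("pics/wclip.npz",p=p,W=W)
cv2.imwrite("pics/wclip.png",p[...,::-1])
P=box(W,(517,26),60,74,84);print("strip",len(P),*line(P),cv2.minAreaRect(P[:,:2].astype(np.float32)))
P=box(W,(517,26),60,88,160);print("clip",len(P),P.min(0).round(),P.max(0).round(),cv2.minAreaRect(P[:,:2].astype(np.float32)))
P=box(W,(517,26),60,142,156);print("tops",len(P),cv2.minAreaRect(P[:,:2].astype(np.float32)))
P=box(W,(517,26),85,12,24);print("foot",len(P),cv2.minAreaRect(P[:,:2].astype(np.float32)))
P=box(W,(515,-261),30,20,180); print("card seen",len(P))
```

```text
[516.83707087  25.02764422 244.85754435] [ 2.73684698e-04  7.70575965e-01 -6.37348098e-01 -9.50809286e-05] 10.3
strip 135 [519.6  12.4] 10.7 ((514.4820556640625, 24.45093536376953), (16.776714324951172, 79.02213287353516), 17.088809967041016)
clip 1799 [492.   2.  88.] [543.  47. 150.] ((517.5526123046875, 24.714570999145508), (46.90561294555664, 44.44400405883789), 12.138833999633789)
tops 459 ((517.48388671875, 24.153091430664062), (46.888755798339844, 34.05058670043945), 11.39181900024414)
foot 2004 ((517.2697143554688, 24.58660888671875), (70.16976928710938, 97.9111328125), 10.586770057678223)
card seen 0
```

View pics/wclip.png

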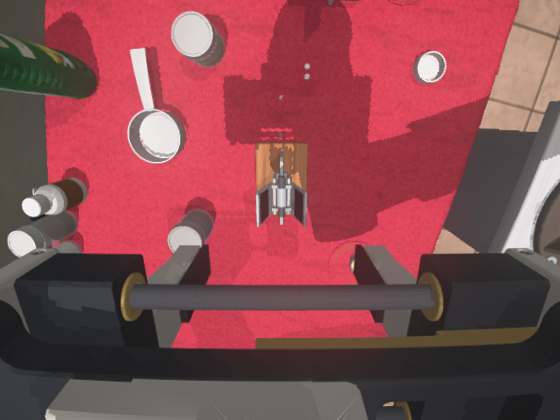

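The clip is at (282,195), astride the strip with its wings in a V, and is centred under the tool to within 1 mm.

Call:
drive_tool --increments '[[[0.0007, -0.0006, -0.02, 0, 0, 0.1, 1], [0, 0, -0.04, 0, 0, 0, 1], [0, 0, -0.035, 0, 0, 0, 1], [0, 0, -0.025, 0, 0, 0, 1], [0, 0, -0.012, 0, 0, 0, 1], [0, 0, 0, 0, 0, 0, 1], [0, 0, 0, 0, 0, 0, 0.7], [0, 0, 0, 0, 0, 0, 0.4], [0, 0, 0, 0, 0, 0, 0.2], [0, 0, 0, 0, 0, 0, 0.2]]]' --grip_force 28

```text
clock: 11.35
ee_pos: [518.1, 25.1, 113.9]
tcp_rot: [-0.001, 0.771, -0.637, 0.0]
contact_force: [0.6, 0.0, -0.1]
finger_gap: 61.0
finger_force: 0.0
```

Call:
drive_tool --increments '[[[0, 0, 0, 0, 0, 0, 0], [0, 0, 0, 0, 0, 0, 0], [0, 0, 0, 0, 0, 0, 0], [0, 0, 0, 0, 0, 0, 0], [0, 0, 0, 0, 0, 0, 0], [0, 0, 0, 0, 0, 0, 0]]]'

```text
clock: 11.95
ee_pos: [517.6, 24.9, 113.0]
tcp_rot: [0.0, 0.771, -0.637, -0.0]
contact_force: [0.1, 0.4, -1.3]
finger_gap: 21.6
finger_force: 28.0
```

Call:
drive_tool --increments '[[[0, 0, 0.005, 0, 0, 0, 0], [0, 0, 0.01, 0, 0, 0, 0], [0, 0, 0.015, 0, 0, 0, 0], [0, 0, 0.02, 0, 0, 0, 0], [0, 0, 0.025, 0, 0, 0, 0], [0, 0, 0.025, 0, 0, 0, 0], [0, 0, 0.02, 0, 0, 0, 0], [0, 0, 0.01, 0, 0, 0, 0], [0, 0, 0, 0, 0, 0, 0]]]'

```text
clock: 12.85
ee_pos: [518.4, 25.1, 244.8]
tcp_rot: [-0.001, 0.771, -0.637, 0.001]
contact_force: [-0.4, -0.2, -1.4]
finger_gap: 21.4
finger_force: 28.0
```

Run:
```python
from h import *
s=read_state();print(s['ee_pos'],s['tcp_rot'],s['contact_force'],s['finger_gap'])
p,d,c=snap("wrist");W=cloud(d,c);T=tool(W);np.savez("pics/wc2.npz",p=p,W=W,T=T)
for n in("scene","side"):
    q,dd,cc=snap(n);w=cloud(dd,cc);t=tool(w);np.savez(f"pics/{n}2.npz",p=q,W=w,T=t)
    P=box(t,(0,0),40,-40,75);P=P[(P[:,2]>3)]
    for z in range(3,60,4):
        k=P[(P[:,2]>=z)&(P[:,2]<z+4)]
        if len(k): print(n,z,len(k),k.min(0).round(1)[:2],k.max(0).round(1)[:2])
    q0=cloud(dd,cc)
    e=box(w,(515,-261),85,30,160); print("card",n,len(e))
    if len(e)>50:
        b=e[(e[:,2]>45)&(e[:,2]<115)];print(line(b)); tb=e[(e[:,2]>124)];print(len(tb),tb.mean(0),tb.max(0))
P=box(T,(0,0),40,-40,75)
for z in range(-20,60,5):
    k=P[(P[:,2]>=z)&(P[:,2]<z+5)]
    if len(k): print("w",z,len(k),k.min(0).round(1)[:2],k.max(0).round(1)[:2])
a=cv2.resize(p[120:330,180:380,::-1],(400,420));S=np.load("pics/scene2.npz")['p'];b=cv2.resize(S[100:310,200:400,::-1],(400,420))
cv2.imwrite("pics/c2.png",np.hstack([a,b]))
```

```text
[518.36848824  25.1030482  244.820212  ] [-0.00138768  0.77109902 -0.63671322  0.00080682] [-0.43151351 -0.1709532  -1.39567838] 21.43801991041579
scene 3 12 [ 8.7 -9.2] [17.5 13.6]
scene 7 20 [ 6.8 -9.5] [20.7 10.1]
scene 11 20 [ 2.5 -7.6] [22.  11.1]
scene 15 23 [-12.3  -8.3] [21.9 14.6]
scene 19 26 [-19.9  -9.1] [19.4 15.4]
scene 23 23 [-20.1   8.4] [19.1 13.2]
scene 27 30 [-18.3 -10.6] [19.3 15.4]
scene 31 37 [-17.3 -13.4] [20.3 19. ]
scene 35 33 [-18.3 -14.6] [21.2 17.9]
scene 39 23 [-19. -14.] [19.9 18.3]
scene 43 31 [-20.6 -14.4] [19.9 18. ]
scene 47 19 [-19.2 -14.9] [19.7 16.7]
card scene 2402
(array([ 512.8, -263.3], dtype=float32), 9.4)
128 [ 511.16923667 -261.96299033  139.52942193] [ 521.86175794 -248.98278564  150.43218868]
side 3 16 [-20.4 -10.2] [16.7  8.3]
side 7 35 [-26.1 -10.4] [14.3  8.1]
side 11 9 [-21.6 -10.1] [-10.9   8.3]
side 15 6 [-20.4 -10.6] [ 4.4 10.2]
side 19 8 [-19.9 -13.1] [16.5 10.9]
side 23 7 [-21.8 -14.1] [ 9.2 11. ]
side 27 11 [-24.8 -15.5] [15.6 13.7]
side 31 7 [-23.6 -16.2] [ 1.7 13.4]
side 35 15 [-23.3 -17.1] [12.6 13.4]
side 39 8 [-21.9 -15.6] [-11.8  13.6]
side 43 6 [-21.1 -15.6] [13.3 15.3]
side 47 4 [-20.3 -15.8] [-17.   13.5]
card side 458
(array([ 507.8, -218.3], dtype=float32), 6.1)
33 [ 516.83753766 -252.46142126  140.08870711] [ 525.34757945 -241.50086993  151.16689843]
w -20 352 [ -0.3 -27. ] [18.5 25.9]
w -15 277 [ 10.1 -27.2] [18.7 26.1]
w -10 235 [ 10.2 -27.1] [18.6 26.1]
w -5 86 [ 10.4 -27.1] [18.8 25.2]
w 0 55 [-12.2 -11.2] [17.9  9.9]
w 5 514 [-18.9 -11.5] [22.  10.1]
w 10 884 [-21.8  -9.9] [23.1  8.6]
w 15 70 [-10.3 -11.5] [22.8 10.2]
w 20 61 [ 11.1 -12.5] [20.9 11.1]
w 25 75 [  5.8 -14.3] [20.8 12.9]
w 30 108 [ -4.  -15.6] [20.9 14.1]
w 35 145 [ -5.5 -16.5] [20.9 15.1]
w 40 29 [ 19.4 -15.7] [20.9 14.3]
w 45 32 [ 17.8 -16.8] [20.7 15.3]
w 50 1 [20.  15.5] [20.  15.5]
```

View pics/c2.png

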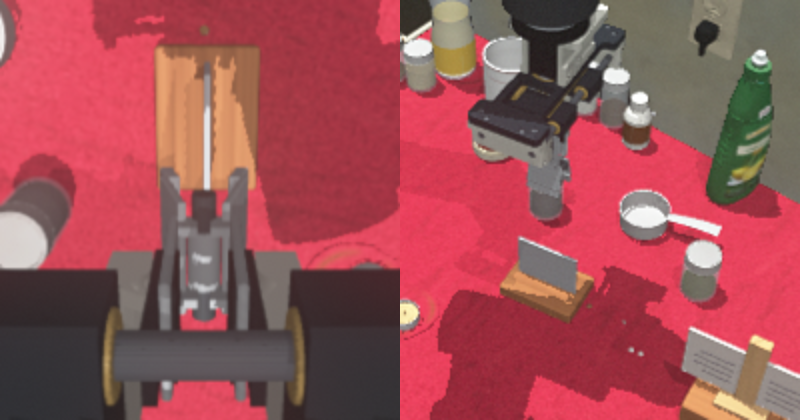

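The left half shows the clip gaping in the fingers, free of the strip. The right half shows the white card standing in the base at (735,370) and the clip held in the air. Moving over the card's left half next.

Call:
drive_tool --increments '[[[0, -0.02, 0, 0, 0, -0.3, 0], [-0.0015, -0.03, 0, 0, 0, -0.3, 0], [-0.0015, -0.04, 0, 0, 0, -0.3, 0], [-0.0015, -0.04, 0, 0, 0, -0.3, 0], [-0.0015, -0.04, 0, 0, 0, -0.3, 0], [-0.0015, -0.035, 0, 0, 0, 0, 0], [-0.0015, -0.025, 0, 0, 0, 0, 0], [-0.0015, -0.011, 0, 0, 0, 0, 0], [0, 0, 0, 0, 0, 0, 0], [0, 0, 0, 0, 0, 0, 0]]]'

```text
clock: 14.0
ee_pos: [506.9, -215.8, 242.3]
tcp_rot: [0.0, 0.763, -0.647, -0.001]
contact_force: [0.2, 0.3, -0.8]
finger_gap: 21.3
finger_force: 28.0
```

Call:
drive_tool --increments '[[[0, 0, -0.01, 0, 0, 0, 0], [0, 0, -0.015, 0, 0, 0, 0], [0, 0, -0.005, 0, 0, 0, 0], [0, 0, 0, 0, 0, 0, 0], [0, 0, 0, 0, 0, 0, 0]]]'

```text
clock: 14.5
ee_pos: [507.5, -215.8, 213.3]
tcp_rot: [0.0, 0.763, -0.646, 0.0]
contact_force: [0.1, -0.3, -1.0]
finger_gap: 21.9
finger_force: 28.0
```

```bash
cat > m.py <<'E'
from h import *
s=read_state();print(s['ee_pos'],s['tcp_rot'],s['contact_force'],s['finger_gap'])
p,d,c=snap("wrist");W=cloud(d,c);T=tool(W);np.savez("pics/wc3.npz",p=p,W=W,T=T);cv2.imwrite("pics/wc3.png",p[...,::-1])
e=box(W,(515.6,-261.4),90,112,122);e=e[e[:,1]<-235];u=np.array([-np.sin(np.radians(9.4)),np.cos(np.radians(9.4))])
y=(e[:,:2]-[515.6,-261.4])@u; g=e[(abs(y)>15)];print("edge",len(g),*line(g),np.median(g[:,2]),"y",y.min(),y.max())
tb=box(W,(515.6,-261.4),30,140,152);print("tab",len(tb),tb.mean(0),cv2.minAreaRect(tb[:,:2].astype(np.float32)))
P=box(T,(0,0),40,0,60);j=P[(P[:,2]>25)&(P[:,2]<60)&(abs(P[:,0])<25)];j=j[(T.shape is not None)]
for z in range(5,60,5):
    k=P[(P[:,2]>=z)&(P[:,2]<z+5)]
    if len(k): print("w",z,len(k),k.min(0).round(1)[:2],k.max(0).round(1)[:2])
te=T.reshape(-1,3);te=te[~np.isnan(te).any(1)];m=(abs(te[:,1])<8)&(te[:,0]>28)&(te[:,0]<125)
w=W.reshape(-1,3);w=w[~np.isnan(w).any(1)];m&=(w[:,2]>113)&(w[:,2]<122)
k=te[m];print("edge in tool",len(k),np.polyfit(k[:,0],k[:,1],1),np.median(k[:,2]))
E
python3 m.py
```

```text
[ 507.48079986 -215.78892651  213.31746723] [ 5.31402167e-05  7.62945316e-01 -6.46463005e-01  1.60483090e-04] [ 0.07309919 -0.34101977 -0.97660319] 21.89303007050842
edge 438 [ 521.7 -300.3] 9.3 116.79586615695008 y -76.8412488562244 26.846900124409185
tab 446 [ 515.32076734 -261.46614847  144.80434302] ((515.31884765625, -261.2624816894531), (11.132503509521484, 23.228370666503906), 9.524040222167969)
w 5 259 [-13.6 -10.6] [17.7 10.9]
w 10 1129 [-21.4 -10.1] [22.8  9.1]
w 15 104 [-19.1  -9.9] [22.7 10.2]
w 20 51 [ 11.9 -11.5] [22.  11.9]
w 25 72 [  5.8 -12.6] [20.5 12.9]
w 30 87 [ -2.  -14.4] [20.5 14.6]
w 35 159 [ -5.6 -15.5] [20.6 15.9]
w 40 44 [  0.3 -15.7] [20.6 16. ]
w 45 37 [ 17.4 -15.8] [20.5 16.2]
w 50 12 [ 19.6 -15.9] [20.4 16.3]
edge in tool 423 [ 0.00104287 -0.10118973] 96.84181829436987
```

Aligned: card edge at tool y −0.1 mm, jaws centred at +0.2. Lower 63 mm gently.

Call:
drive_tool --increments '[[[0, 0, -0.008, 0, 0, 0, 0], [0, 0, -0.01, 0, 0, 0, 0], [0, 0, -0.01, 0, 0, 0, 0], [0, 0, -0.01, 0, 0, 0, 0], [0, 0, -0.008, 0, 0, 0, 0], [0, 0, -0.007, 0, 0, 0, 0], [0, 0, -0.006, 0, 0, 0, 0], [0, 0, -0.004, 0, 0, 0, 0], [0, 0, 0, 0, 0, 0, 0], [0, 0, 0, 0, 0, 0, 0]]]'

```text
clock: 15.55
ee_pos: [507.4, -216.2, 150.3]
tcp_rot: [-0.0, 0.763, -0.647, 0.0]
contact_force: [-0.4, 0.4, -0.4]
finger_gap: 21.5
finger_force: 28.0
```

```bash
python3 m.py
python3 - <<'E'
from h import *
q,_,_=snap("side");p,_,_=snap("scene");w=np.load("pics/wc3.npz")['p']
cv2.imwrite("pics/fin.png",np.hstack([cv2.resize(w[100:310,180:380,::-1],(400,420)),cv2.resize(p[220:340,310:425,::-1],(400,420))]))
E
```

```text
[ 507.37005957 -216.17142189  150.26035028] [-4.07045677e-05  7.62698423e-01 -6.46754272e-01  1.58257694e-04] [-0.39476451  0.38781961 -0.40271897] 21.50522401676378
edge 732 [ 522.  -303.8] 9.4 116.8349488641533 y -77.38331381525104 28.675541751139036
tab 852 [ 515.3753334  -260.91130786  144.80812256] ((514.8963623046875, -252.94667053222656), (19.271835327148438, 40.199913024902344), 11.982548713684082)
w 5 419 [-13.3 -10.5] [39.9 10.9]
w 10 1120 [-21.6 -10.7] [22.8  9.7]
w 15 104 [-21.1 -10. ] [22.9 10.2]
w 20 51 [ 13.  -11.6] [20.7 11.8]
w 25 75 [  5.7 -12.7] [20.9 12.9]
w 30 146 [ -0.5 -14.4] [25.1 14.6]
w 35 159 [ -5.5 -15.5] [20.7 15.9]
w 40 49 [ -0.4 -15.7] [20.7 15.9]
w 45 32 [ 17.6 -15.9] [20.7 16.2]
w 50 10 [ 19.6 -15.9] [20.6 16.2]
edge in tool 713 [ 0.00690622 -0.89934175] 33.586116832379666
```

View pics/fin.png

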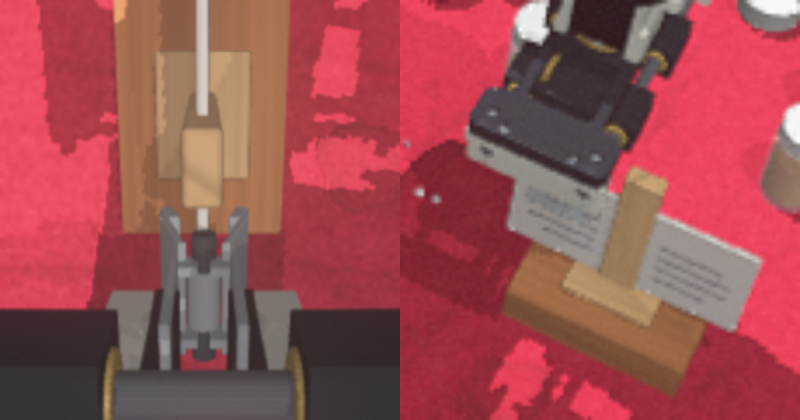

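The card edge at (203,220) runs centrally between the open jaws, about 16 mm deep. The clip is clear of the tab, there is no contact force, and the card is seated straight.

```bash
python3 -c "
from rig import *
print(sign_off())"
```

```text
the job is handed in; nothing more can be done
None
```

The card is plugged fully home in the base and stands straight. The clip is held squeezed open over its edge on the left side, with the edge about 16 mm deep between the jaws and no contact sensed. I handed the job in at about 16 s; nothing else was touched as far as I could see, but no verdict came back.

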